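# Turn round the row of stain jars

### The arm

A 7-joint arm with a two-finger parallel gripper is mounted at the origin on the work surface. World frame = base frame: x ahead of the robot, y to its left, z up, the work surface at z = 0. Lengths are in m, angles in rad, forces in N, time in s.
With the tool pointing down it reaches from about 0.425 to 0.875 m from the base axis. Payload 4.7 kg.
Tool frame: the origin (TCP) lies at the very end of the fingers, on their centre line; the grasp point (between the pads) lies 19 mm behind it; z points along the fingers, y is the line along which they close (so a half turn about z gives the same grasp; the last joint's range is limited). The gripper opens to 87 mm and grips with 3 to 60 N. Pads are 19 mm wide; open, the fingers measure 117 mm over their backs; the gripper's body (75 mm by 190 mm) begins 51 mm behind the grasp point.
Start: joints at [0.014, 0.321, -0.07, 1.45, 0.023, 1.371, -0.057], TCP at [0.65, -0, 0.223] pointing down, gripper open.
Joint ranges: [-2.86, 2.86], [-0.3, 2.09], [-1.38, 1.24], [0.06, 2.45], [-1.56, 4.7], [0.09, 2.05], [-2.69, 2.69]. Speed limits (rad/s): [2.57, 2.57, 3.14, 3.14, 3.14, 3.14, 3.14].

### API

Orientations are given as a rotation vector (axis times angle).
In Python, from bench import ctrl gives the robot as it stands.
- The arm moves only by the tool jog_arm, never from a script. Its argument "commands" is a list of rows, each a list of 7 numbers: the opening, from 0 (shut) to 1 (fully open), then the shift along the world's x, y, z scaled (see below), then the turn, a rotation vector about the world's x, y, z scaled (see below). A call has exactly 5 rows; each row is the pose to reach, as a shift and turn from the pose commanded when the call began; what a row does not reach only later rows make up. The controller multiplies each number of a shift by 0.5 m and each number of a turn by 30 degrees. A row lasts 1/12 s, in which the tool goes at most 41.7 mm and 7.16 degrees, less where a joint would pass 70% of its speed; a pose out of reach is approached as far as the arm can. A call with a number of a shift or a turn outside -1 to 1 is refused whole. A call with a gripper value outside its range is refused whole. The fingers move at their own pace and stop on an object; "grip_force" is the grip in N (left out, the last holds). Time passes only in rows, so rows that repeat a pose let the fingers close, or fill a call up. It gives the time, the measured TCP pose, the force, the opening and the grip force at its end, in the units of the state.
- ctrl.get_state(): the state, without advancing time (a new reading comes with each control period).
- ctrl.get_image(name): name is "scene" or "side" or "wrist"; returns a dict with "frame" (420x560x3 uint8, red, green, blue), "vfov" (degrees; the focal length in pixels is half the picture's height over the tangent of half this angle, whatever the lens; pixels are square), "cx", "cy" (the principal point, pixels), "camera_from_world" (4x4, takes a point from world to camera coordinates); the wrist camera has in their place "mount" (4x4, takes a point from camera to tool coordinates, whose origin is the TCP and whose axes are the flange's). Camera axes: x right, y down, z forward; pixel columns grow to the right and rows downward; lengths in m; the calibration is good to about 2 mm. A picture is of the moment at which its call begins: read the wrist's pose just before it. There is no depth.
- ctrl.close_job(): hands the job in; it is judged then, once.
The state is a dict: "time": time; "joint_positions": joint angles; "qd": joint speeds; "joint_torque": joint torques, N m; "position": TCP position; "tool_rot": TCP orientation; "ft_force": force on the tool from outside, world axes, zero at the start; "torque": the same for the moment, N m; "grip_width": opening from 0.0 (shut) to 1.0 (fully open); "grip_force": force on a finger pad.
Only numpy, scipy, OpenCV 4.12 (cv2) and the standard library are available. Lean on these libraries where they do the work, as an engineer would, in place of code of your own. Each camera call takes 0.05 s, during which the arm holds its last target. There are 200 camera calls.

### The job

Move the four stain jars from the wooden storage rack into the aluminium staining rack in reverse order: the jar now next to the wooden rack's blue end goes farthest from the aluminium rack's blue end, the second from the blue end goes second from the other end, and so on, so that the jar now farthest from the blue end finishes next to the blue end. Keep the jars upright all the way, set them down without dropping them, and leave each one standing flat on the floor of its own compartment.

Things in the scene. Friction and masses are not known exactly. Their poses are not given: they have to be found in the camera images.
- teal_jar: closed upright plastic jar with a teal body, a white cap and a teal disc on the cap's top; 43 mm diameter, 68 mm high, about 90 g (60 to 130). Origin: centre of its underside, z up along its axis; it is round, so its yaw is of no matter. At the start it stands upright on the teal pad in the storage rack, up to 3 mm off the pad's centre
- red_jar: closed upright plastic jar with a red body, a white cap and a red disc on the cap's top; 43 mm diameter, 68 mm high, about 90 g (60 to 130). Origin: centre of its underside, z up along its axis; it is round, so its yaw is of no matter. At the start it stands upright on the red pad in the storage rack, up to 3 mm off the pad's centre
- black_jar: closed upright plastic jar with a black body, a white cap and a black disc on the cap's top; 43 mm diameter, 68 mm high, about 90 g (60 to 130). Origin: centre of its underside, z up along its axis; it is round, so its yaw is of no matter. At the start it stands upright on the black pad in the storage rack, up to 3 mm off the pad's centre
- yellow_jar: closed upright plastic jar with a yellow body, a white cap and a yellow disc on the cap's top; 43 mm diameter, 68 mm high, about 90 g (60 to 130). Origin: centre of its underside, z up along its axis; it is round, so its yaw is of no matter. At the start it stands upright on the yellow pad in the storage rack, up to 3 mm off the pad's centre
- teal_pad: fixed flat teal square, 56 x 56 x 3 mm, on the floor of one compartment of the storage rack (which one varies); it shows where the teal jar stood at the start, and stays there. Origin: centre of its underside
- red_pad: fixed flat red square, 56 x 56 x 3 mm, on the floor of one compartment of the storage rack (which one varies); it shows where the red jar stood at the start, and stays there. Origin: centre of its underside
- black_pad: fixed flat black square, 56 x 56 x 3 mm, on the floor of one compartment of the storage rack (which one varies); it shows where the black jar stood at the start, and stays there. Origin: centre of its underside
- yellow_pad: fixed flat yellow square, 56 x 56 x 3 mm, on the floor of one compartment of the storage rack (which one varies); it shows where the yellow jar stood at the start, and stays there. Origin: centre of its underside
- storage_rack: Brown wooden tray, fixed, 260 x 68 mm: four open compartments in a row, 60 x 60 mm inside, 64 mm pitch; floor 4 mm thick, walls 4 mm thick, tops 18 mm above the bench. A blue block (28 x 68 mm, 26 mm high) on one end. Origin: mid-row, on the bench; x along the row to the blue end, z up: compartment centres at x = -96, -32, 32, 96 mm (96: beside the block), y = 0. Any yaw. Holds all jars at the start
- stain_rack: Aluminium tray, fixed, 260 x 68 mm: four open compartments in a row, 60 x 60 mm inside, 64 mm pitch; floor 4 mm thick, walls 4 mm thick, tops 18 mm above the bench. A blue block (28 x 68 mm, 26 mm high) on one end. Origin: mid-row, on the bench; x along the row to the blue end, z up: compartment centres at x = -96, -32, 32, 96 mm (96: beside the block), y = 0. Any yaw. Empty at the start
Mind the look-alikes: they are no part of the job. Leave any pink or white look-alike of the red_pad alone.

How it is judged:
At the end, for the whole second after the job is handed in: each jar is upright (0.1 rad), released and at rest on the floor (4 mm) of the staining-rack compartment that mirrors its old place: k-th from the blue block before, k-th from the plain end now, within 13 mm of the compartment centre along and across the row (((x of teal_pad in the frame of storage_rack between -0.116 and -0.076 m and x of teal_jar in the frame of stain_rack between 0.083 and 0.109 m) or (x of teal_pad in the frame of storage_rack between -0.052 and -0.012 m and x of teal_jar in the frame of stain_rack between 0.019 and 0.045 m) or (x of teal_pad in the frame of storage_rack between 0.012 and 0.052 m and x of teal_jar in the frame of stain_rack between -0.045 and -0.019 m) or (x of teal_pad in the frame of storage_rack between 0.076 and 0.116 m and x of teal_jar in the frame of stain_rack between -0.109 and -0.083 m)) and y of teal_jar in the frame of stain_rack between -0.013 and 0.013 m and height (world z) of teal_jar between 0 and 0.008 m and angle between each of teal_jar, red_jar, black_jar, yellow_jar's own z axis and vertical below 0.1 rad and linear speed of each of teal_jar, red_jar, black_jar, yellow_jar below 0.02 m/s and ((x of red_pad in the frame of storage_rack between -0.116 and -0.076 m and x of red_jar in the frame of stain_rack between 0.083 and 0.109 m) or (x of red_pad in the frame of storage_rack between -0.052 and -0.012 m and x of red_jar in the frame of stain_rack between 0.019 and 0.045 m) or (x of red_pad in the frame of storage_rack between 0.012 and 0.052 m and x of red_jar in the frame of stain_rack between -0.045 and -0.019 m) or (x of red_pad in the frame of storage_rack between 0.076 and 0.116 m and x of red_jar in the frame of stain_rack between -0.109 and -0.083 m)) and y of red_jar in the frame of stain_rack between -0.013 and 0.013 m and height (world z) of red_jar between 0 and 0.008 m and ((x of black_pad in the frame of storage_rack between -0.116 and -0.076 m and x of black_jar in the frame of stain_rack between 0.083 and 0.109 m) or (x of black_pad in the frame of storage_rack between -0.052 and -0.012 m and x of black_jar in the frame of stain_rack between 0.019 and 0.045 m) or (x of black_pad in the frame of storage_rack between 0.012 and 0.052 m and x of black_jar in the frame of stain_rack between -0.045 and -0.019 m) or (x of black_pad in the frame of storage_rack between 0.076 and 0.116 m and x of black_jar in the frame of stain_rack between -0.109 and -0.083 m)) and y of black_jar in the frame of stain_rack between -0.013 and 0.013 m and height (world z) of black_jar between 0 and 0.008 m and ((x of yellow_pad in the frame of storage_rack between -0.116 and -0.076 m and x of yellow_jar in the frame of stain_rack between 0.083 and 0.109 m) or (x of yellow_pad in the frame of storage_rack between -0.052 and -0.012 m and x of yellow_jar in the frame of stain_rack between 0.019 and 0.045 m) or (x of yellow_pad in the frame of storage_rack between 0.012 and 0.052 m and x of yellow_jar in the frame of stain_rack between -0.045 and -0.019 m) or (x of yellow_pad in the frame of storage_rack between 0.076 and 0.116 m and x of yellow_jar in the frame of stain_rack between -0.109 and -0.083 m)) and y of yellow_jar in the frame of stain_rack between -0.013 and 0.013 m and height (world z) of yellow_jar between 0 and 0.008 m); the robot touches nothing.
It fails at once if a jar is tipped by more than about 35 degrees (angle between any of teal_jar, red_jar, black_jar, yellow_jar's own z axis and vertical above 0.6 rad).
It fails at once if a jar is dropped from more than about 2 cm: it falls, free of the fingers, at over 0.6 m/s ((linear speed of teal_jar above 0.6 m/s and contact force between the fingers and teal_jar below 0.05 N) or (linear speed of red_jar above 0.6 m/s and contact force between the fingers and red_jar below 0.05 N) or (linear speed of black_jar above 0.6 m/s and contact force between the fingers and black_jar below 0.05 N) or (linear speed of yellow_jar above 0.6 m/s and contact force between the fingers and yellow_jar below 0.05 N)).
It also fails if it takes over 101 s, if anything falls off the work surface, if the arm or the gripper's body presses on something with over 40 N, if the wrist force passes 120 N, or if a joint passes its speed limit or range.

## Working session

There is one attempt and no reset: what is moved stays moved. The work goes in short steps, Python scripts to look and compute and a tool call to move; the robot and the scene stay as the last step left them, time stands still between calls to the robot, and variables do not carry over. Pictures are saved under pics/ and viewed, at most 14 in all, crops included, and the job is handed in when it is done.

Besides the shell and the picture viewer there is one more tool, called after "Emit:" by a JSON object that holds its "api" and its "payload", one argument or row to a line. jog_arm: Moves the arm, as the interface text tells. Shifts and turns lie within -1 to 1; 1 stands for 0.5 m of shift or 30 degrees of turn. Its arguments: {"type":"object","properties":{"commands":{"type":"array","items":{"type":"array","items":{"type":"number","minimum":-1,"maximum":1}}},"grip_force":{"type":"number"}},"required":["commands"]}

```bash
mkdir -p pics
python3 - <<'E'
from bench import ctrl
import cv2,numpy as np
s=ctrl.get_state();print(s)
for n in("scene","side","wrist"):
    d=ctrl.get_image(n);cv2.imwrite(f"pics/{n}0.png",d["frame"][:,:,::-1])
    print(n,{k:(np.round(v,4).tolist() if not np.isscalar(v) else v) for k,v in d.items() if k!="frame"})
E
```

```text
{'time': 0.0, 'joint_positions': array([ 0.01407521,  0.3217983 , -0.07005284,  1.45169245,  0.02262353,
        1.37075409, -0.05688804]), 'qd': array([ 1.03056391e-03,  7.94574947e-04, -9.44463965e-05, -5.92415268e-05,
        1.71148310e-03,  4.42273389e-04,  4.97809438e-04]), 'joint_torque': array([-2.58547143e-04, -4.91284704e+01, -4.03903294e-01, -3.12526345e+01,
       -6.40594075e-02,  4.37659642e-02,  1.61017233e-04]), 'position': array([ 6.49454352e-01, -6.18267708e-05,  2.21468529e-01]), 'tool_rot': array([-2.22052861e+00, -2.22062215e+00,  2.21165210e-03]), 'ft_force': array([-0.22469933,  0.00842743, -0.08326646]), 'torque': array([-0.04849812,  0.04406099,  0.00260065]), 'grip_force': 0.0, 'grip_width': 0.9990338079783158}
scene {'vfov': 50.947192487241544, 'cx': 274.2469873947925, 'cy': 217.66802714179417, 'camera_from_world': [[0.8751, 0.4838, 0.0147, -0.4661], [0.421, -0.7458, -0.5162, -0.239], [-0.2388, 0.4579, -0.8563, 1.2412], [0.0, 0.0, 0.0, 1.0]]}
side {'vfov': 53.740391694325844, 'cx': 278.9764707210399, 'cy': 209.12061721559337, 'camera_from_world': [[-0.6962, -0.7178, 0.0101, 0.3483], [-0.5348, 0.5093, -0.6743, 0.3624], [0.4788, -0.4748, -0.7384, 0.7259], [0.0, 0.0, 0.0, 1.0]]}
wrist {'vfov': 69.652523614296, 'cx': 276.08420712241553, 'cy': 212.71006941626607, 'mount': [[-0.0014, -0.9584, -0.2855, 0.0768], [1.0, -0.0012, -0.0009, 0.0005], [0.0006, -0.2855, 0.9584, -0.1607], [0.0, 0.0, 0.0, 1.0]]}
```

View pics/scene0.png

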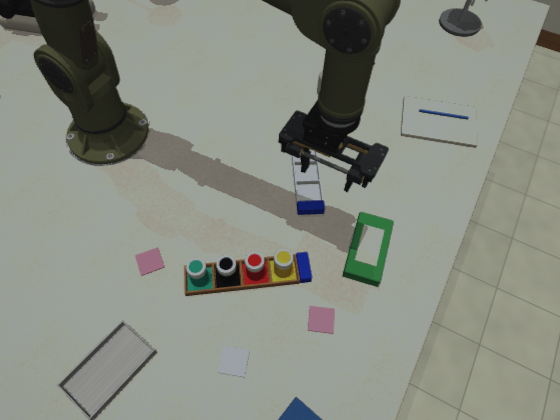

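View pics/side0.png

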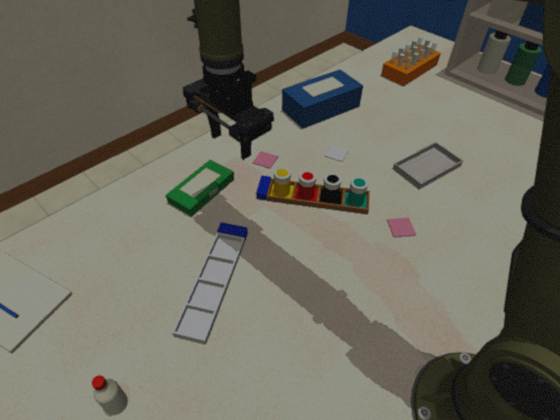

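The scene view shows the wooden rack with jars teal (197,268), black (227,265), red (256,262), yellow (284,258), with its blue block at (304,267). The staining rack is partly hidden by the gripper, with its blue block at (310,208). In the side view the staining rack is fully seen, blue block (233,230), plain end (193,338).

Look-alikes: pink squares at (150,261) and (321,320), white square (235,362), grey undivided tray (108,368), red-capped bottle at side (103,390), green box (370,248). None of these has a four-jar row or a blue end block.

```bash
cat > h.py <<'E'
from bench import ctrl
import cv2,numpy as np
from scipy.spatial.transform import Rotation as R
def cam(n):
    s=ctrl.get_state(); d=ctrl.get_image(n)
    if n=="wrist":
        T=np.eye(4);T[:3,:3]=R.from_rotvec(s["tool_rot"]).as_matrix();T[:3,3]=s["position"]
        d["W"]=T@d["mount"]
    else: d["W"]=np.linalg.inv(d["camera_from_world"])
    d["f"]=d["frame"].shape[0]/2/np.tan(np.radians(d["vfov"]/2)); return d
def pt(d,uv,z):
    r=d["W"][:3,:3]@np.array([(uv[0]-d["cx"])/d["f"],(uv[1]-d["cy"])/d["f"],1]);o=d["W"][:3,3]
    return o+r*(z-o[2])/r[2]
def blobs(d,lo,hi,amin=60):
    m=cv2.inRange(cv2.cvtColor(d["frame"],cv2.COLOR_RGB2HSV),np.array(lo),np.array(hi))
    n,_,st,c=cv2.connectedComponentsWithStats(m)
    return [(c[i].round(1),st[i].tolist()) for i in range(1,n) if st[i][4]>=amin]
E
python3 - <<'E'
from h import *
a=cam("scene");b=cam("side")
for n,p,q in(("teal",(197,267),(358,184)),("black",(227,264),(332,181)),("red",(255,261),(307,178)),("yel",(284,258),(283,175))):
    print(n,pt(a,p,.075).round(3),pt(b,q,.075).round(3))
for n,d in(("sc",a),("si",b)):
    for c,st in blobs(d,(105,120,60),(130,255,255)): print(n,c,st,pt(d,c,.02).round(3))
print("stain ends",pt(b,(212,337),.018),pt(b,(178,331),.018),pt(b,(219,231),.018),pt(b,(247,235),.018))
v=np.hstack([cv2.resize(a["frame"][230:310,170:330],None,fx=2.4,fy=2.4),cv2.resize(b["frame"][150:230,240:400],None,fx=2.4,fy=2.4)])
v2=cv2.resize(b["frame"][215:350,150:270],None,fx=3,fy=3);v2=np.hstack([v2,np.zeros((v2.shape[0],v.shape[1]-v2.shape[1],3),np.uint8)])
cv2.imwrite("pics/c1.png",np.vstack([v,v2])[:,:,::-1])
E
```

```text
teal [ 0.477 -0.246  0.075] [ 0.471 -0.238  0.075]
black [ 0.529 -0.208  0.075] [ 0.521 -0.2    0.075]
red [ 0.579 -0.172  0.075] [ 0.571 -0.164  0.075]
yel [ 0.63  -0.135  0.075] [ 0.619 -0.128  0.075]
sc [443.9 113.9] [420, 110, 48, 9, 103] [0.804 0.52  0.02 ]
sc [310.  207.1] [297, 200, 27, 15, 351] [0.609 0.045 0.02 ]
sc [303.5 266.9] [296, 252, 16, 31, 341] [ 0.669 -0.108  0.02 ]
sc [298.2 412. ] [279, 398, 42, 22, 487] [ 0.8   -0.388  0.02 ]
si [404.   16.7] [346, 0, 122, 42, 3561] [ 1.015 -1.253  0.02 ]
si [486.7  37.5] [481, 28, 14, 24, 64] [ 0.674 -1.332  0.02 ]
si [512.4  47.4] [503, 35, 23, 27, 239] [ 0.565 -1.327  0.02 ]
si [540.5  63.4] [533, 51, 15, 23, 171] [ 0.437 -1.282  0.02 ]
si [320.7  89.3] [283, 70, 79, 38, 955] [ 0.875 -0.559  0.02 ]
si [263.  186.9] [257, 176, 14, 23, 222] [ 0.664 -0.101  0.02 ]
si [232.2 229.3] [218, 223, 29, 14, 267] [0.609 0.048 0.02 ]
si [  8.  310.6] [0, 304, 18, 13, 62] [0.757 0.509 0.02 ]
stain ends [0.42995618 0.24861577 0.018     ] [0.48560968 0.28870234 0.018     ] [0.62826866 0.07334804 0.018     ] [0.57354547 0.03353276 0.018     ]
```

View pics/c1.png

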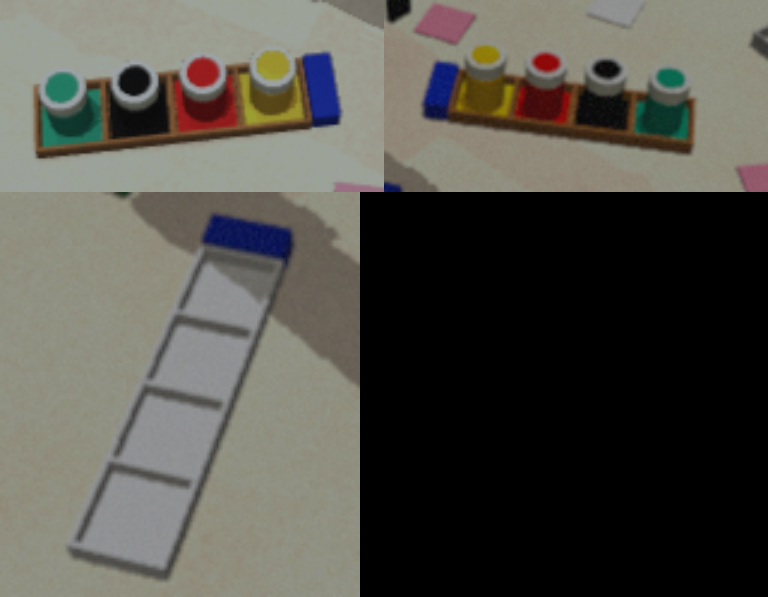

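View pics/wrist0.png

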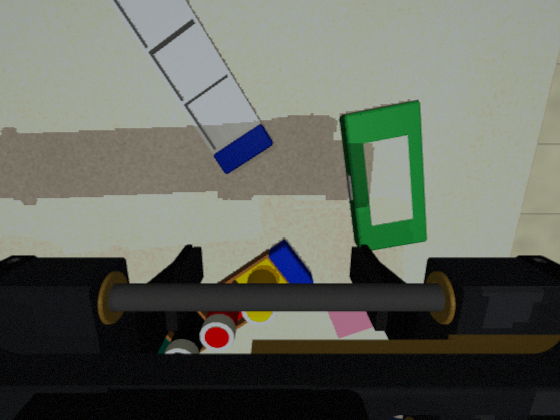

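The crop confirms the order from the blue end: yellow, red, black, teal. So the targets in the staining rack (x in its frame) are yellow -96, red -32, black +32, teal +96. Next I look at the staining rack from above.

Emit:
{"api": "jog_arm", "payload": {
  "commands": [
    [1,-0.06,0.03,0.02,0,0,0],
    [1,-0.12,0.06,0.04,0,0,0],
    [1,-0.18,0.1,0.06,0,0,0],
    [1,-0.24,0.14,0.06,0,0,0],
    [1,-0.24,0.14,0.06,0,0,0]
  ]
}}

```text
time: 0.67
position: [0.5254, 0.0756, 0.2536]
tool_rot: [-2.211, -2.228, -0.001]
ft_force: [0.5, -0.0, -0.5]
grip_width: 0.999
grip_force: 0.0
```

Run:
```python
from h import *
d=cam("wrist");cv2.imwrite("pics/w1.png",d["frame"][:,:,::-1])
np.save("w1.npy",d,allow_pickle=True)
print(ctrl.get_state()["position"],np.abs(ctrl.get_state()["qd"]).max())
for c,st in blobs(d,(105,120,60),(130,255,255)): print(c,st,pt(d,c,.026).round(4))
```

```text
[0.52786947 0.07302269 0.25348191] 0.053607326809751055
[338.8 205.1] [313, 185, 52, 41, 997] [0.609  0.0484 0.026 ]
```

View pics/w1.png

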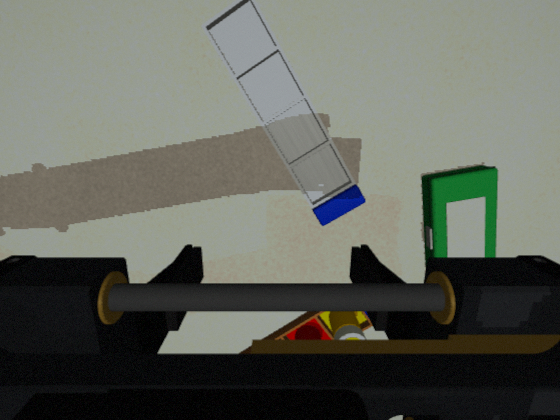

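The staining rack lies from its plain end (207,27)-(250,0) to the blue block at (339,205). Now I fit its axis by casting the rim corners.

Emit:
{"api": "jog_arm", "payload": {
  "commands": [
    [1,0,-0.08,0,0,0,0],
    [1,0,-0.16,0,0,0,0],
    [1,0,-0.24,0,0,0,0],
    [1,0,-0.32,0,0,0,0],
    [1,0,-0.4,0,0,0,0]
  ]
}}

```text
time: 1.13
position: [0.53, -0.133, 0.2525]
tool_rot: [2.222, 2.22, -0.001]
ft_force: [0.8, 0.3, -0.2]
grip_width: 1.001
grip_force: 0.0
```

Emit:
{"api": "jog_arm", "payload": {
  "commands": [
    [1,0,-0.08,0,0,0,0],
    [1,0,-0.16,0,0,0,0],
    [1,0,-0.2,0,0,0,0],
    [1,0,-0.2,0,0,0,0],
    [1,0,-0.2,0,0,0,0]
  ]
}}

```text
time: 1.55
position: [0.5296, -0.2325, 0.2519]
tool_rot: [-2.226, -2.216, 0.001]
ft_force: [0.9, 0.1, 0.4]
grip_width: 1.004
grip_force: 0.0
```

Run:
```python
from h import *
d=np.load("w1.npy",allow_pickle=True).item()
for uv in((207,27),(250,0),(313,207),(351,185)): print(uv,pt(d,uv,.018).round(4))
d=cam("wrist");cv2.imwrite("pics/w2.png",d["frame"][:,:,::-1])
np.save("w2.npy",d,allow_pickle=True)
print(ctrl.get_state()["position"],np.abs(ctrl.get_state()["qd"]).max())
for n,lo,hi in(("blue",(105,120,60),(130,255,255)),("yel",(20,120,80),(35,255,255)),("teal",(70,100,50),(95,255,255)),("red",(0,150,80),(8,255,255))):
  for c,st in blobs(d,lo,hi): print(n,c,st,pt(d,c,.026 if n=="blue" else .075).round(4))
```

```text
(207, 27) [0.4441 0.2589 0.018 ]
(250, 0) [0.4944 0.2862 0.018 ]
(313, 207) [0.5758 0.0433 0.018 ]
(351, 185) [0.6252 0.0741 0.018 ]
[ 0.53010872 -0.23039343  0.25205294] 0.031170295107660007
blue [392.   79.6] [369, 50, 46, 61, 1360] [ 0.6671 -0.1078  0.026 ]
yel [345.4 107.1] [324, 73, 45, 66, 846] [ 0.6034 -0.1404  0.075 ]
yel [369.7 102.4] [356, 88, 28, 30, 658] [ 0.6287 -0.1358  0.075 ]
yel [451.2 303.2] [446, 282, 9, 41, 145] [ 0.753  -0.3785  0.075 ]
yel [100.5 303.2] [98, 284, 7, 38, 110] [ 0.3035 -0.3764  0.075 ]
teal [240.5 185.8] [209, 166, 56, 45, 623] [ 0.4892 -0.2243  0.075 ]
teal [228.1 205.4] [216, 194, 25, 24, 485] [ 0.4739 -0.2473  0.075 ]
red [304.4 133.7] [284, 106, 45, 61, 446] [ 0.5607 -0.1673  0.075 ]
red [318.9 138.8] [306, 126, 27, 27, 395] [ 0.5766 -0.1728  0.075 ]
```

View pics/w2.png

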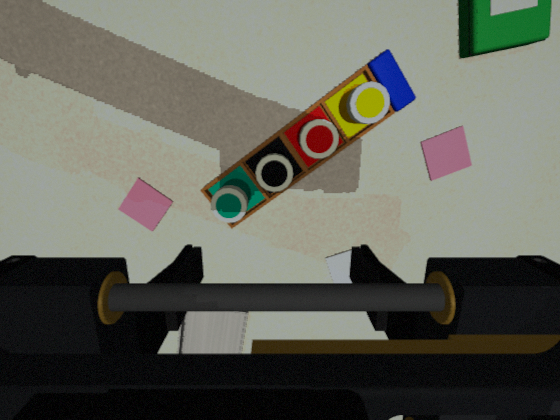

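All four jars fit 64 mm pitch at 36° (teal (.474,-.247), red (.577,-.173), yellow (.629,-.136), black seen at pixel (274,172)). My staining-rack corners came out short, at 251 × 57 mm, so I check a zoomed crop of them.

Run:
```python
from h import *
d=np.load("w1.npy",allow_pickle=True).item()
f=d["frame"].astype(int)
m=((f[:,:,2]>=f[:,:,0])&(f.sum(2)>100)).astype(np.uint8)*255;m[240:]=0;m[:,400:]=0
m=cv2.morphologyEx(m,cv2.MORPH_CLOSE,np.ones((7,7),np.uint8));m=cv2.morphologyEx(m,cv2.MORPH_OPEN,np.ones((7,7),np.uint8))
cs,_=cv2.findContours(m,0,2);c=max(cs,key=cv2.contourArea)
b=cv2.boxPoints(cv2.minAreaRect(c));print(cv2.contourArea(c),b.round(1).tolist())
for p in b: print(pt(d,p,.018).round(4))
w=cv2.cvtColor(d["frame"],cv2.COLOR_RGB2BGR)[0:230,190:380]
w2=np.dstack([m]*3)[0:230,190:380]
cv2.imwrite("pics/c2.png",cv2.resize(np.hstack([w,w2]),None,fx=2.1,fy=2.6,interpolation=cv2.INTER_CUBIC))
d=np.load("w2.npy",allow_pickle=True).item()
print("black",pt(d,(274,172),.075))
```

```text
8145.0 [[196.39999389648438, 12.800000190734863], [288.20001220703125, -24.399999618530273], [339.5, 102.5], [247.8000030517578, 139.60000610351562]]
[0.4328 0.2732 0.018 ]
[0.5373 0.3098 0.018 ]
[0.6031 0.1775 0.018 ]
[0.4887 0.1321 0.018 ]
black [ 0.5274424 -0.2087261  0.075    ]
```

View pics/c2.png

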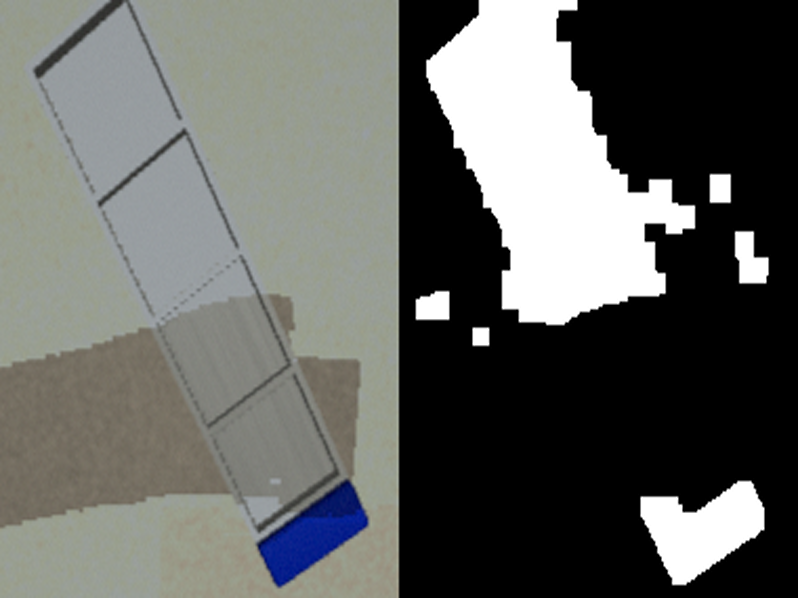

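Run:
```python
from h import *
d=np.load("w1.npy",allow_pickle=True).item()
L=[((206.2,26.2),-126,-30,18),((248.1,0),-126,30,18),((312.9,203.5),126,-30,18),((351,182),126,30,18),
((288.6,164.6),62,-30,12),((329,141.2),62,30,12),((237.6,78.1),-62,-30,12),((278.6,50),-62,30,12),
((323.3,225.8),158,-34,26),((365.2,200),158,34,26),((312.9,209.6),130,-34,26),((355.7,184.6),130,34,26)]
P=np.array([pt(d,u,z/1e3) for u,x,y,z in L]);Q=np.array([[x,y,0] for u,x,y,z in L])/1e3;P[:,2]=0
p0,q0=P.mean(0),Q.mean(0);r,_=R.align_vectors(P-p0,Q-q0);o=p0-r.apply(q0)
print("yaw",np.degrees(r.as_rotvec()),"o",o,"res mm",((P-o-r.apply(Q))*1e3).round(1)[:,:2].tolist())
for x in(-.096,-.032,.032,.096): print(x,(o+r.apply([x,0,0])).round(4))
```

```text
yaw [  0.           0.         -57.93007969] o [0.53394912 0.1687956  0.        ] res mm [[1.5, 0.1], [-0.2, -5.3], [0.0, 2.2], [-1.4, 0.2], [0.3, -0.5], [1.4, -1.7], [1.6, -0.1], [0.9, -0.6], [0.8, 2.3], [-3.1, 2.7], [0.6, 1.3], [-2.5, -0.5]]
-0.096 [0.483  0.2501 0.    ]
-0.032 [0.517  0.1959 0.    ]
0.032 [0.5509 0.1417 0.    ]
0.096 [0.5849 0.0874 0.    ]
```

Emit:
{"api": "jog_arm", "payload": {
  "commands": [
    [1,0.04,0.04,0,0,0,-0.18],
    [1,0.08,0.08,0,0,0,-0.36],
    [1,0.12,0.12,0,0,0,-0.54],
    [1,0.16,0.16,0,0,0,-0.72],
    [1,0.198,0.188,0,0,0,-0.9]
  ],
  "grip_force": 20
}}

```text
time: 2.02
position: [0.6305, -0.1309, 0.2526]
tool_rot: [-2.677, -1.642, -0.002]
ft_force: [-0.3, 0.3, 0.3]
grip_width: 1.003
grip_force: 0.0
```

Emit:
{"api": "jog_arm", "payload": {
  "commands": [
    [1,0,0,-0.05,0,0,-0.18],
    [1,0,0,-0.1,0,0,-0.36],
    [1,0,0,-0.15,0,0,-0.54],
    [1,0,0,-0.2,0,0,-0.72],
    [1,0,0,-0.2,0,0,-0.9]
  ]
}}

```text
time: 2.43
position: [0.6258, -0.1328, 0.1462]
tool_rot: [-2.984, -0.967, 0.013]
ft_force: [-1.2, 0.8, -1.1]
grip_width: 0.999
grip_force: 0.0
```

Run:
```python
from h import *
d=cam("wrist");cv2.imwrite("pics/w3.png",d["frame"][:,:,::-1])
s=ctrl.get_state();M=R.from_rotvec(s["tool_rot"]).as_matrix()
print(s["position"],"closing dir",np.degrees(np.arctan2(M[1,1],M[0,1])),M[:,2])
for c,st in blobs(d,(20,120,80),(35,255,255)): print(c,st,pt(d,c,.075).round(4))
```

```text
[ 0.62709026 -0.13312973  0.14868046] closing dir -54.31419296808833 [-0.00653747  0.00175456 -0.99997709]
[282.3 186. ] [253, 172, 57, 55, 1462] [ 0.6536 -0.1199  0.075 ]
[280.1 220.4] [262, 203, 37, 36, 1014] [ 0.6297 -0.1352  0.075 ]
[450.7 300.8] [445, 278, 10, 45, 163] [ 0.6575 -0.2998  0.075 ]
[101.  302.3] [98, 281, 8, 42, 137] [ 0.4747 -0.0518  0.075 ]
```

View pics/w3.png

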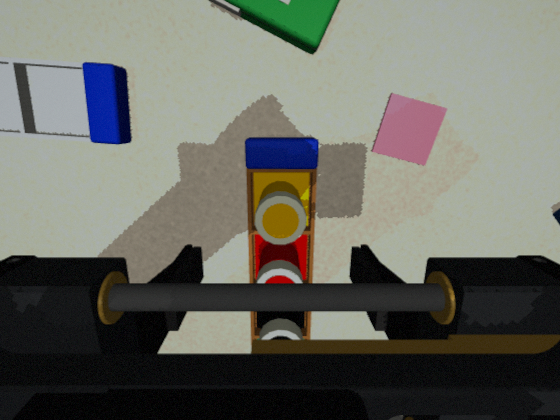

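The yellow cap sits at (280,220), centred between the fingers and within 3 mm of plan, and the row is aligned with the gripper. Descending and gripping now.

Emit:
{"api": "jog_arm", "payload": {
  "commands": [
    [1,0,0,-0.05,0,0,0],
    [1,0,0,-0.1,0,0,0],
    [1,0,0,-0.16,0,0,0],
    [1,0,0,-0.21,0,0,0],
    [1,0,0,-0.24,0,0,0]
  ]
}}

```text
time: 2.9
position: [0.6281, -0.1337, 0.0302]
tool_rot: [-2.984, -0.977, 0.003]
ft_force: [-0.3, 0.9, 0.3]
grip_width: 0.996
grip_force: 0.0
```

Emit:
{"api": "jog_arm", "payload": {
  "commands": [
    [1,0,0,0,0,0,0],
    [0,0,0,0,0,0,0],
    [0,0,0,0,0,0,0],
    [0,0,0,0,0,0,0],
    [0,0,0,0,0,0,0]
  ],
  "grip_force": 20
}}

```text
time: 3.32
position: [0.6304, -0.1361, 0.0345]
tool_rot: [2.986, 0.971, 0.005]
ft_force: [-0.1, -0.8, 0.8]
grip_width: 0.783
grip_force: 0.0
```

Emit:
{"api": "jog_arm", "payload": {
  "commands": [
    [0,0,0,0,0,0,0],
    [0,0,0,0,0,0,0],
    [0,0,0,0,0,0,0],
    [0,0,0,0,0,0,0],
    [0,0,0,0,0,0,0]
  ]
}}

```text
time: 3.73
position: [0.629, -0.136, 0.0328]
tool_rot: [-2.988, -0.971, -0.0]
ft_force: [-0.8, -0.1, 2.7]
grip_width: 0.488
grip_force: 20.0
```

Emit:
{"api": "jog_arm", "payload": {
  "commands": [
    [0,0,0,0.03,0,0,0],
    [0,0,0,0.08,0,0,0],
    [0,0,0,0.14,0,0,0],
    [0,0,0,0.19,0,0,0],
    [0,0,0,0.22,0,0,0]
  ]
}}

```text
time: 4.15
position: [0.6302, -0.1364, 0.1456]
tool_rot: [2.986, 0.97, 0.005]
ft_force: [0.6, -0.1, -1.7]
grip_width: 0.487
grip_force: 20.0
```

Emit:
{"api": "jog_arm", "payload": {
  "commands": [
    [0,-0.01,0.03,0,0,0,0.15],
    [0,-0.03,0.09,0,0,0,0.34],
    [0,-0.05,0.14,0,0,0,0.54],
    [0,-0.075,0.2,0,0,0,0.74],
    [0,-0.097,0.257,0,0,0,0.94]
  ]
}}

```text
time: 4.57
position: [0.5795, -0.0064, 0.1422]
tool_rot: [-2.657, -1.676, 0.001]
ft_force: [0.6, 0.9, -1.2]
grip_width: 0.487
grip_force: 20.0
```

Emit:
{"api": "jog_arm", "payload": {
  "commands": [
    [0,-0.02,0.05,0,0,0,0.19],
    [0,-0.04,0.1,0,0,0,0.38],
    [0,-0.06,0.15,0,0,0,0.57],
    [0,-0.08,0.2,0,0,0,0.76],
    [0,-0.097,0.257,0,0,0,0.95]
  ]
}}

```text
time: 4.98
position: [0.5311, 0.1211, 0.1423]
tool_rot: [2.164, 2.277, -0.001]
ft_force: [0.1, -0.2, -1.0]
grip_width: 0.489
grip_force: 20.0
```

Emit:
{"api": "jog_arm", "payload": {
  "commands": [
    [0,-0.02,0.06,0,0,0,0.2],
    [0,-0.04,0.12,0,0,0,0.4],
    [0,-0.06,0.18,0,0,0,0.6],
    [0,-0.08,0.23,0,0,0,0.8],
    [0,-0.098,0.258,0,0,0,0.98]
  ]
}}

```text
time: 5.4
position: [0.4813, 0.2538, 0.1424]
tool_rot: [-1.508, -2.755, -0.002]
ft_force: [0.1, 0.1, -1.6]
grip_width: 0.488
grip_force: 20.0
```

Emit:
{"api": "jog_arm", "payload": {
  "commands": [
    [0,0,0,0,0,0,0],
    [0,0,0,0,0,0,0],
    [0,0,0,0,0,0,0],
    [0,0,0,0,0,0,0],
    [0,0,0,0,0,0,0]
  ]
}}

```text
time: 5.82
position: [0.4838, 0.2484, 0.1425]
tool_rot: [1.525, 2.746, -0.001]
ft_force: [0.1, -0.5, -1.2]
grip_width: 0.485
grip_force: 20.0
```

Run:
```python
from h import *
s=ctrl.get_state();M=R.from_rotvec(s["tool_rot"]).as_matrix()
print(s["position"],"closing dir",np.degrees(np.arctan2(M[1,1],M[0,1])),M[:,2],s["grip_width"],s["joint_positions"].round(2))
d=cam("wrist");e=cam("side")
cv2.imwrite("pics/w4.png",np.hstack([d["frame"][:,:,::-1][:,80:480],e["frame"][:,:,::-1][:,60:460]]))
```

```text
[0.48381024 0.24839093 0.14246658] closing dir 31.909243714438688 [ 1.64853180e-04 -5.37736721e-04 -9.99999842e-01] 0.4852343747489389 [-0.29  0.16 -0.26  1.81  0.05  1.17 -0.  ]
```

View pics/w4.png

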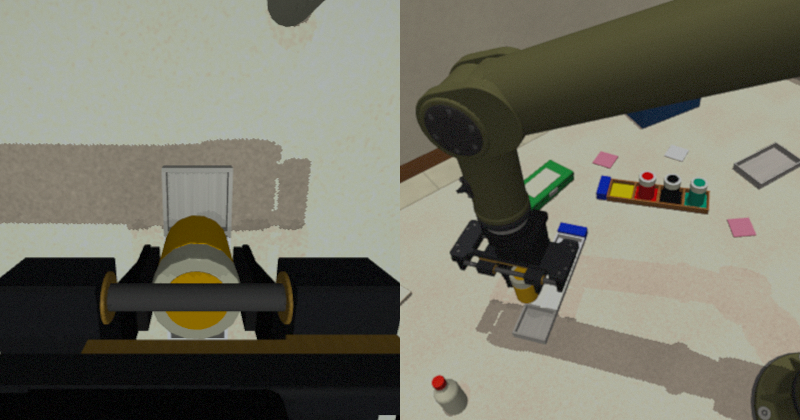

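Left (wrist): the rack runs centred at column 277 (242 to 312 in the full frame) and its plain end is at row 166, with the jar centred over it. Right (side): the jar hangs upright above the plain end. A quick check of the offset along the row before lowering.

Run:
```python
from h import *
d=cam("wrist");s=ctrl.get_state()
for uv in((242,166),(312,166)): print(pt(d,uv,.018))
e=(pt(d,(242,166),.018)+pt(d,(312,166),.018))/2
a=np.radians(-57.93);x=np.array([np.cos(a),np.sin(a)]);y=np.array([-x[1],x[0]])
v=s["position"][:2]-e[:2];print("x from plain end (want .034)",v@x,"y",v@y)
```

```text
[0.43571119 0.26368611 0.018     ]
[0.49172834 0.29854904 0.018     ]
x from plain end (want .034) 0.037522294766502345 y -0.00024526300874698134
```

Emit:
{"api": "jog_arm", "payload": {
  "commands": [
    [0,-0.002,0.003,-0.05,0,0,0],
    [0,-0.002,0.003,-0.1,0,0,0],
    [0,-0.002,0.003,-0.16,0,0,0],
    [0,-0.002,0.003,-0.2,0,0,0],
    [0,-0.002,0.003,-0.215,0,0,0]
  ]
}}

```text
time: 6.38
position: [0.4798, 0.2499, 0.0317]
tool_rot: [-1.52, -2.746, 0.007]
ft_force: [0.0, -0.1, -1.7]
grip_width: 0.491
grip_force: 20.0
```

Emit:
{"api": "jog_arm", "payload": {
  "commands": [
    [0,0,0,-0.004,0,0,0],
    [0,0,0,-0.009,0,0,0],
    [0,0,0,-0.009,0,0,0],
    [0,0,0,-0.009,0,0,0],
    [0,0,0,-0.009,0,0,0]
  ]
}}

```text
time: 6.8
position: [0.483, 0.252, 0.0319]
tool_rot: [1.52, 2.748, 0.003]
ft_force: [-0.0, -1.0, -1.5]
grip_width: 0.491
grip_force: 20.0
```

Emit:
{"api": "jog_arm", "payload": {
  "commands": [
    [0,0,0,-0.003,0,0,0],
    [0,0,0,-0.003,0,0,0],
    [0,0,0,-0.003,0,0,0],
    [1,0,0,-0.003,0,0,0],
    [1,0,0,-0.003,0,0,0]
  ]
}}

```text
time: 7.22
position: [0.4821, 0.2515, 0.0293]
tool_rot: [1.521, 2.749, 0.0]
ft_force: [0.3, 0.0, -0.4]
grip_width: 0.573
grip_force: 0.0
```

Emit:
{"api": "jog_arm", "payload": {
  "commands": [
    [1,0,0,0,0,0,0],
    [1,0,0,0,0,0,0],
    [1,0,0,0,0,0,0],
    [1,0,0,0,0,0,0],
    [1,0,0,0,0,0,0]
  ]
}}

```text
time: 7.63
position: [0.482, 0.2515, 0.029]
tool_rot: [-1.521, -2.749, 0.0]
ft_force: [-0.5, 0.3, 0.0]
grip_width: 0.934
grip_force: 0.0
```

Emit:
{"api": "jog_arm", "payload": {
  "commands": [
    [1,0,0,0.05,0,0,0],
    [1,0,0,0.1,0,0,0],
    [1,0,0,0.15,0,0,0],
    [1,0,0,0.2,0,0,0],
    [1,0,0,0.226,0,0,0]
  ]
}}

```text
time: 8.05
position: [0.4833, 0.2523, 0.1454]
tool_rot: [1.519, 2.747, 0.006]
ft_force: [0.5, -0.1, 0.7]
grip_width: 0.997
grip_force: 0.0
```

Run:
```python
from h import *
print(ctrl.get_state()["position"])
e=cam("side");cv2.imwrite("pics/s5.png",cv2.resize(e["frame"][150:350,140:400],None,fx=2.5,fy=2.5)[:,:,::-1])
for c,st in blobs(e,(20,120,80),(35,255,255),30): print(c,st,pt(e,c,.072).round(4))
```

```text
[0.4832782  0.25226031 0.14536247]
[281.6 190.1] [270, 182, 24, 17, 323] [ 0.5859 -0.0909  0.072 ]
[190.1 307.4] [183, 301, 16, 14, 171] [0.4811 0.2534 0.072 ]
[195.4 325. ] [184, 314, 21, 19, 226] [0.4451 0.2676 0.072 ]
```

View pics/s5.png

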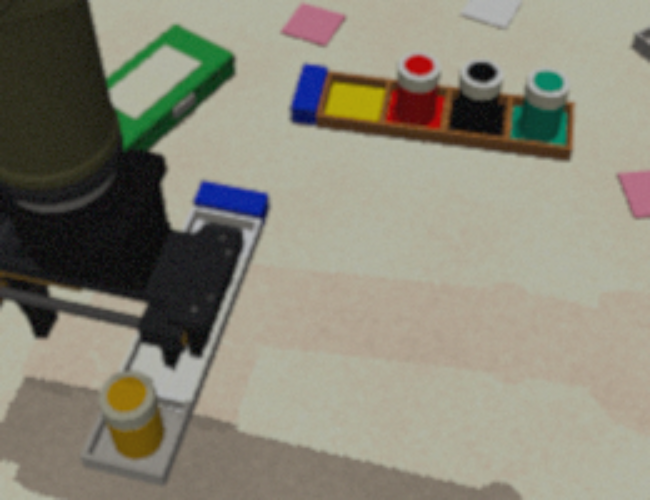

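Yellow stands in the plain-end compartment (crop (130,410)), upright and about 2 mm from target. Red is next.

Emit:
{"api": "jog_arm", "payload": {
  "commands": [
    [1,0.013,-0.057,0,0,0,-0.19],
    [1,0.026,-0.114,0,0,0,-0.38],
    [1,0.038,-0.17,0,0,0,-0.57],
    [1,0.051,-0.226,0,0,0,-0.76],
    [1,0.063,-0.283,0,0,0,-0.96]
  ]
}}

```text
time: 8.52
position: [0.5133, 0.1087, 0.1414]
tool_rot: [-2.162, -2.279, 0.001]
ft_force: [-0.3, 0.9, -0.3]
grip_width: 1.001
grip_force: 0.0
```

Emit:
{"api": "jog_arm", "payload": {
  "commands": [
    [1,0.013,-0.057,0,0,0,-0.19],
    [1,0.026,-0.114,0,0,0,-0.38],
    [1,0.038,-0.17,0,0,0,-0.57],
    [1,0.051,-0.226,0,0,0,-0.76],
    [1,0.063,-0.283,0,0,0,-0.96]
  ]
}}

```text
time: 8.93
position: [0.5448, -0.0328, 0.1414]
tool_rot: [-2.661, -1.67, 0.001]
ft_force: [0.7, 0.6, 0.5]
grip_width: 0.999
grip_force: 0.0
```

Emit:
{"api": "jog_arm", "payload": {
  "commands": [
    [1,0.013,-0.057,0,0,0,-0.19],
    [1,0.026,-0.114,0,0,0,-0.38],
    [1,0.038,-0.17,0,0,0,-0.57],
    [1,0.051,-0.226,0,0,0,-0.76],
    [1,0.064,-0.282,0,0,0,-0.95]
  ]
}}

```text
time: 9.35
position: [0.5768, -0.1738, 0.1413]
tool_rot: [-2.99, -0.963, 0.001]
ft_force: [0.1, -0.2, 0.3]
grip_width: 1.002
grip_force: 0.0
```

Emit:
{"api": "jog_arm", "payload": {
  "commands": [
    [1,0,0,0,0,0,0],
    [1,0,0,0,0,0,0],
    [1,0,0,0,0,0,0],
    [1,0,0,0,0,0,0],
    [1,0,0,0,0,0,0]
  ]
}}

```text
time: 9.77
position: [0.577, -0.1708, 0.1419]
tool_rot: [-2.986, -0.975, 0.0]
ft_force: [-0.4, -0.4, 0.1]
grip_width: 0.998
grip_force: 0.0
```

Run:
```python
from h import *
s=ctrl.get_state();d=cam("wrist");M=R.from_rotvec(s["tool_rot"]).as_matrix()
print(s["position"],np.degrees(np.arctan2(M[1,1],M[0,1])))
for c,st in blobs(d,(0,150,60),(8,255,255)): print(c,st,pt(d,c,.075).round(4))
```

```text
[ 0.57703659 -0.1707726   0.14186109] -53.84175647162279
[280.1 190.5] [250, 176, 57, 55, 1194] [ 0.6022 -0.158   0.075 ]
[276.3 225.6] [258, 209, 37, 34, 795] [ 0.5774 -0.1725  0.075 ]
```

Red is centred within 2 mm. Descend, grip, lift.

Emit:
{"api": "jog_arm", "payload": {
  "commands": [
    [1,0,-0.002,-0.05,0,0,0],
    [1,0,-0.002,-0.1,0,0,0],
    [1,0,-0.002,-0.15,0,0,0],
    [1,0,-0.002,-0.19,0,0,0],
    [1,0,-0.002,-0.218,0,0,0]
  ]
}}

```text
time: 10.23
position: [0.5758, -0.1722, 0.0309]
tool_rot: [-2.986, -0.973, 0.003]
ft_force: [0.2, -0.0, 0.7]
grip_width: 0.999
grip_force: 0.0
```

Emit:
{"api": "jog_arm", "payload": {
  "commands": [
    [1,0,0,0,0,0,0],
    [1,0,0,0,0,0,0],
    [0,0,0,0,0,0,0],
    [0,0,0,0,0,0,0],
    [0,0,0,0,0,0,0]
  ]
}}

```text
time: 10.65
position: [0.5781, -0.1737, 0.0346]
tool_rot: [2.986, 0.971, 0.004]
ft_force: [0.3, -0.1, -0.0]
grip_width: 0.856
grip_force: 0.0
```

Emit:
{"api": "jog_arm", "payload": {
  "commands": [
    [0,0,0,0,0,0,0],
    [0,0,0,0,0,0,0],
    [0,0,0,0,0,0,0],
    [0,0,0,0,0,0,0],
    [0,0,0,0,0,0,0]
  ]
}}

```text
time: 11.07
position: [0.577, -0.1734, 0.0331]
tool_rot: [-2.988, -0.971, 0.0]
ft_force: [0.4, -0.2, 0.4]
grip_width: 0.491
grip_force: 20.0
```

Emit:
{"api": "jog_arm", "payload": {
  "commands": [
    [0,0,0,0.03,0,0,0],
    [0,0,0,0.08,0,0,0],
    [0,0,0,0.14,0,0,0],
    [0,0,0,0.19,0,0,0],
    [0,0,0,0.22,0,0,0]
  ]
}}

```text
time: 11.48
position: [0.5782, -0.1739, 0.1462]
tool_rot: [2.986, 0.97, 0.005]
ft_force: [-0.2, 1.4, -1.3]
grip_width: 0.491
grip_force: 20.0
```

Emit:
{"api": "jog_arm", "payload": {
  "commands": [
    [0,-0.005,0.03,0,0,0,0.15],
    [0,-0.013,0.08,0,0,0,0.34],
    [0,-0.022,0.135,0,0,0,0.54],
    [0,-0.032,0.19,0,0,0,0.74],
    [0,-0.041,0.247,0,0,0,0.94]
  ]
}}

```text
time: 11.9
position: [0.5559, -0.0492, 0.1429]
tool_rot: [2.658, 1.675, -0.001]
ft_force: [0.6, -0.2, -0.6]
grip_width: 0.491
grip_force: 20.0
```

Emit:
{"api": "jog_arm", "payload": {
  "commands": [
    [0,-0.008,0.05,0,0,0,0.19],
    [0,-0.016,0.1,0,0,0,0.38],
    [0,-0.024,0.15,0,0,0,0.57],
    [0,-0.032,0.2,0,0,0,0.76],
    [0,-0.041,0.247,0,0,0,0.95]
  ]
}}

```text
time: 12.32
position: [0.5355, 0.0749, 0.1429]
tool_rot: [-2.162, -2.279, -0.0]
ft_force: [0.3, -0.0, -0.8]
grip_width: 0.491
grip_force: 20.0
```

Emit:
{"api": "jog_arm", "payload": {
  "commands": [
    [0,-0.008,0.06,0,0,0,0.2],
    [0,-0.016,0.12,0,0,0,0.4],
    [0,-0.024,0.18,0,0,0,0.6],
    [0,-0.032,0.23,0,0,0,0.8],
    [0,-0.04,0.247,0,0,0,0.98]
  ]
}}

```text
time: 12.73
position: [0.5147, 0.2022, 0.143]
tool_rot: [-1.505, -2.756, -0.003]
ft_force: [-0.6, 0.4, -0.9]
grip_width: 0.487
grip_force: 20.0
```

Emit:
{"api": "jog_arm", "payload": {
  "commands": [
    [0,0,0,0,0,0,0],
    [0,0,0,0,0,0,0],
    [0,0,0,0,0,0,0],
    [0,0,0,0,0,0,0],
    [0,0,0,0,0,0,0]
  ]
}}

```text
time: 13.15
position: [0.5166, 0.1954, 0.143]
tool_rot: [1.525, 2.746, -0.0]
ft_force: [0.7, -0.1, 0.1]
grip_width: 0.489
grip_force: 20.0
```

Emit:
{"api": "jog_arm", "payload": {
  "commands": [
    [0,0,0.002,-0.05,0,0,0],
    [0,0,0.002,-0.1,0,0,0],
    [0,0,0.002,-0.16,0,0,0],
    [0,0,0.002,-0.2,0,0,0],
    [0,0,0.002,-0.215,0,0,0]
  ]
}}

```text
time: 13.57
position: [0.5139, 0.196, 0.0322]
tool_rot: [-1.522, -2.744, 0.007]
ft_force: [-0.2, -0.3, -0.2]
grip_width: 0.49
grip_force: 20.0
```

Emit:
{"api": "jog_arm", "payload": {
  "commands": [
    [0,0,0,-0.004,0,0,0],
    [0,0,0,-0.008,0,0,0],
    [0,0,0,-0.011,0,0,0],
    [0,0,0,-0.013,0,0,0],
    [0,0,0,-0.013,0,0,0]
  ]
}}

```text
time: 13.98
position: [0.5168, 0.1982, 0.0301]
tool_rot: [1.52, 2.748, 0.002]
ft_force: [0.2, 0.5, 0.9]
grip_width: 0.486
grip_force: 20.0
```

Emit:
{"api": "jog_arm", "payload": {
  "commands": [
    [0,0,0,0,0,0,0],
    [0,0,0,0,0,0,0],
    [0,0,0,0,0,0,0],
    [1,0,0,0,0,0,0],
    [1,0,0,0,0,0,0]
  ]
}}

```text
time: 14.4
position: [0.5159, 0.198, 0.0291]
tool_rot: [1.521, 2.749, 0.0]
ft_force: [-0.2, -0.8, -0.4]
grip_width: 0.568
grip_force: 0.0
```

Emit:
{"api": "jog_arm", "payload": {
  "commands": [
    [1,0,0,0,0,0,0],
    [1,0,0,0,0,0,0],
    [1,0,0,0,0,0,0],
    [1,0,0,0,0,0,0],
    [1,0,0,0,0,0,0]
  ]
}}

```text
time: 14.82
position: [0.5159, 0.198, 0.029]
tool_rot: [-1.52, -2.749, 0.0]
ft_force: [-0.7, -0.2, -0.3]
grip_width: 0.925
grip_force: 0.0
```

Emit:
{"api": "jog_arm", "payload": {
  "commands": [
    [1,0,0,0.05,0,0,0],
    [1,0,0,0.1,0,0,0],
    [1,0,0,0.15,0,0,0],
    [1,0,0,0.2,0,0,0],
    [1,0,0,0.226,0,0,0]
  ]
}}

```text
time: 15.23
position: [0.5174, 0.1986, 0.1454]
tool_rot: [1.519, 2.747, 0.005]
ft_force: [0.5, -0.6, -0.4]
grip_width: 0.998
grip_force: 0.0
```

Run:
```python
from h import *
print(ctrl.get_state()["position"])
e=cam("side")
for c,st in blobs(e,(0,150,60),(8,255,255),30): print(c,st,pt(e,c,.072).round(4))
for c,st in blobs(e,(20,120,80),(35,255,255),30): print(c,st,pt(e,c,.072).round(4))
```

```text
[0.51735206 0.19859031 0.14535232]
[305.6 192.9] [294, 185, 24, 17, 290] [ 0.5396 -0.1259  0.072 ]
[201.6 279.5] [196, 274, 13, 12, 109] [0.5159 0.2003 0.072 ]
[206.3 297.4] [196, 290, 19, 15, 138] [0.4771 0.2183 0.072 ]
[ 98.4 382.3] [92, 376, 14, 14, 144] [0.4731 0.4449 0.072 ]
[281.6 190.1] [270, 182, 25, 17, 319] [ 0.5859 -0.0909  0.072 ]
[190.1 307.1] [183, 301, 16, 14, 162] [0.4816 0.253  0.072 ]
[194.8 325.3] [183, 316, 22, 17, 209] [0.4454 0.2688 0.072 ]
```

Red is placed at (.516,.200), on target. Black is next.

Emit:
{"api": "jog_arm", "payload": {
  "commands": [
    [1,0.001,-0.055,0,0,0,-0.19],
    [1,0.003,-0.11,0,0,0,-0.38],
    [1,0.004,-0.165,0,0,0,-0.57],
    [1,0.006,-0.22,0,0,0,-0.76],
    [1,0.007,-0.271,0,0,0,-0.96]
  ]
}}

```text
time: 15.7
position: [0.5191, 0.0607, 0.1414]
tool_rot: [-2.163, -2.279, 0.001]
ft_force: [0.4, -0.3, -0.7]
grip_width: 1.003
grip_force: 0.0
```

Emit:
{"api": "jog_arm", "payload": {
  "commands": [
    [1,0.001,-0.055,0,0,0,-0.19],
    [1,0.003,-0.11,0,0,0,-0.38],
    [1,0.004,-0.165,0,0,0,-0.57],
    [1,0.006,-0.22,0,0,0,-0.76],
    [1,0.007,-0.271,0,0,0,-0.96]
  ]
}}

```text
time: 16.12
position: [0.5225, -0.0748, 0.1414]
tool_rot: [-2.661, -1.669, 0.001]
ft_force: [0.6, -0.6, 0.4]
grip_width: 1.003
grip_force: 0.0
```

Emit:
{"api": "jog_arm", "payload": {
  "commands": [
    [1,0.001,-0.055,0,0,0,-0.19],
    [1,0.003,-0.11,0,0,0,-0.38],
    [1,0.004,-0.165,0,0,0,-0.57],
    [1,0.006,-0.22,0,0,0,-0.76],
    [1,0.008,-0.272,0,0,0,-0.95]
  ]
}}

```text
time: 16.53
position: [0.5264, -0.2106, 0.1414]
tool_rot: [-2.99, -0.963, 0.001]
ft_force: [-0.2, 0.5, -0.2]
grip_width: 1.004
grip_force: 0.0
```

Emit:
{"api": "jog_arm", "payload": {
  "commands": [
    [1,0,0,0,0,0,0],
    [1,0,0,0,0,0,0],
    [1,0,0,0,0,0,0],
    [1,0,0,0,0,0,0],
    [1,0,0,0,0,0,0]
  ]
}}

```text
time: 16.95
position: [0.5272, -0.2074, 0.1419]
tool_rot: [-2.986, -0.975, -0.0]
ft_force: [0.1, -0.2, -0.2]
grip_width: 1.003
grip_force: 0.0
```

Run:
```python
from h import *
s=ctrl.get_state();d=cam("wrist");M=R.from_rotvec(s["tool_rot"]).as_matrix()
print(s["position"],np.degrees(np.arctan2(M[1,1],M[0,1])))
f=d["frame"];cv2.imwrite("pics/w6.png",cv2.resize(f[140:280,190:370],None,fx=3,fy=3)[:,:,::-1])
for c,st in blobs(d,(0,0,0),(180,255,45)):
    if abs(c[0]-277)<40: print(c,st,pt(d,c,.075).round(4))
```

```text
[ 0.52722792 -0.20739728  0.1418813 ] -53.84158360322053
[278.6  29.1] [244, 28, 70, 4, 199] [ 0.6403 -0.1289  0.075 ]
[277.2 191.1] [250, 178, 56, 42, 1318] [ 0.5507 -0.1931  0.075 ]
[277.3 225.9] [260, 209, 36, 35, 989] [ 0.5278 -0.2099  0.075 ]
[272.5 346.8] [0, 245, 560, 175, 68994] [ 0.4317 -0.2747  0.075 ]
[260.8 260.8] [256, 250, 13, 25, 89] [ 0.4952 -0.2169  0.075 ]
```

View pics/w6.png

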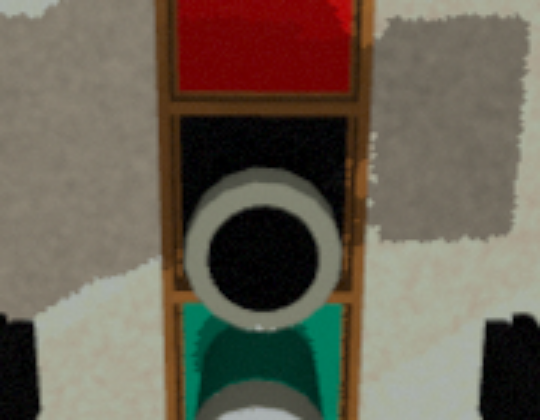

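The black cap is centred at (277,226) in the frame, at (.528,-.210), and its pad confirms the compartment. Gripping and moving it to (.550,.143).

Emit:
{"api": "jog_arm", "payload": {
  "commands": [
    [1,0.001,-0.002,-0.05,0,0,0],
    [1,0.001,-0.002,-0.1,0,0,0],
    [1,0.001,-0.002,-0.15,0,0,0],
    [1,0.001,-0.002,-0.19,0,0,0],
    [1,0.001,-0.002,-0.218,0,0,0]
  ]
}}

```text
time: 17.42
position: [0.5265, -0.2087, 0.031]
tool_rot: [-2.985, -0.973, 0.003]
ft_force: [0.4, 0.9, 0.7]
grip_width: 1.001
grip_force: 0.0
```

Emit:
{"api": "jog_arm", "payload": {
  "commands": [
    [1,0,0,0,0,0,0],
    [1,0,0,0,0,0,0],
    [0,0,0,0,0,0,0],
    [0,0,0,0,0,0,0],
    [0,0,0,0,0,0,0]
  ]
}}

```text
time: 17.83
position: [0.5286, -0.2102, 0.0345]
tool_rot: [2.986, 0.971, 0.003]
ft_force: [0.3, 0.1, 0.5]
grip_width: 0.854
grip_force: 0.0
```

Emit:
{"api": "jog_arm", "payload": {
  "commands": [
    [0,0,0,0,0,0,0],
    [0,0,0,0,0,0,0],
    [0,0,0,0,0,0,0],
    [0,0,0,0,0,0,0],
    [0,0,0,0,0,0,0]
  ]
}}

```text
time: 18.25
position: [0.5275, -0.21, 0.0331]
tool_rot: [-2.988, -0.971, 0.0]
ft_force: [-0.4, -0.0, 0.9]
grip_width: 0.492
grip_force: 20.0
```

Emit:
{"api": "jog_arm", "payload": {
  "commands": [
    [0,0,0,0.03,0,0,0],
    [0,0,0,0.08,0,0,0],
    [0,0,0,0.14,0,0,0],
    [0,0,0,0.19,0,0,0],
    [0,0,0,0.22,0,0,0]
  ]
}}

```text
time: 18.67
position: [0.5287, -0.2105, 0.1461]
tool_rot: [2.986, 0.97, 0.005]
ft_force: [0.1, -1.1, -0.9]
grip_width: 0.489
grip_force: 20.0
```

Emit:
{"api": "jog_arm", "payload": {
  "commands": [
    [0,0.002,0.03,0,0,0,0.15],
    [0,0.005,0.08,0,0,0,0.34],
    [0,0.008,0.13,0,0,0,0.54],
    [0,0.011,0.18,0,0,0,0.74],
    [0,0.015,0.235,0,0,0,0.94]
  ]
}}

```text
time: 19.08
position: [0.5346, -0.092, 0.1429]
tool_rot: [2.658, 1.675, -0.001]
ft_force: [-0.1, -0.3, -0.5]
grip_width: 0.491
grip_force: 20.0
```

Emit:
{"api": "jog_arm", "payload": {
  "commands": [
    [0,0.003,0.05,0,0,0,0.19],
    [0,0.006,0.1,0,0,0,0.38],
    [0,0.009,0.15,0,0,0,0.57],
    [0,0.012,0.2,0,0,0,0.76],
    [0,0.015,0.235,0,0,0,0.95]
  ]
}}

```text
time: 19.5
position: [0.5421, 0.0279, 0.1429]
tool_rot: [-2.16, -2.28, -0.001]
ft_force: [0.8, -1.1, -0.8]
grip_width: 0.492
grip_force: 20.0
```

Emit:
{"api": "jog_arm", "payload": {
  "commands": [
    [0,0.003,0.05,0,0,0,0.2],
    [0,0.006,0.1,0,0,0,0.4],
    [0,0.009,0.16,0,0,0,0.6],
    [0,0.012,0.21,0,0,0,0.8],
    [0,0.015,0.236,0,0,0,0.98]
  ]
}}

```text
time: 19.92
position: [0.5492, 0.1474, 0.1429]
tool_rot: [-1.507, -2.755, -0.002]
ft_force: [0.9, 0.8, -0.7]
grip_width: 0.49
grip_force: 20.0
```

Emit:
{"api": "jog_arm", "payload": {
  "commands": [
    [0,0,0,0,0,0,0],
    [0,0,0,0,0,0,0],
    [0,0,0,0,0,0,0],
    [0,0,0,0,0,0,0],
    [0,0,0,0,0,0,0]
  ]
}}

```text
time: 20.33
position: [0.5502, 0.1411, 0.1431]
tool_rot: [1.525, 2.746, -0.001]
ft_force: [-0.1, -0.8, -1.0]
grip_width: 0.491
grip_force: 20.0
```

Emit:
{"api": "jog_arm", "payload": {
  "commands": [
    [0,0,0.002,-0.05,0,0,0],
    [0,0,0.002,-0.1,0,0,0],
    [0,0,0.002,-0.16,0,0,0],
    [0,0,0.002,-0.2,0,0,0],
    [0,0,0.002,-0.215,0,0,0]
  ]
}}

```text
time: 20.75
position: [0.5476, 0.1421, 0.0322]
tool_rot: [-1.522, -2.744, 0.007]
ft_force: [-0.9, -1.0, -0.8]
grip_width: 0.494
grip_force: 20.0
```

Emit:
{"api": "jog_arm", "payload": {
  "commands": [
    [0,0,0,-0.004,0,0,0],
    [0,0,0,-0.008,0,0,0],
    [0,0,0,-0.011,0,0,0],
    [0,0,0,-0.013,0,0,0],
    [0,0,0,-0.013,0,0,0]
  ]
}}

```text
time: 21.17
position: [0.5508, 0.1442, 0.0302]
tool_rot: [1.52, 2.748, 0.002]
ft_force: [0.5, 0.1, 0.8]
grip_width: 0.491
grip_force: 20.0
```

Emit:
{"api": "jog_arm", "payload": {
  "commands": [
    [0,0,0,0,0,0,0],
    [0,0,0,0,0,0,0],
    [0,0,0,0,0,0,0],
    [1,0,0,0,0,0,0],
    [1,0,0,0,0,0,0]
  ]
}}

```text
time: 21.58
position: [0.55, 0.144, 0.0291]
tool_rot: [1.521, 2.749, 0.0]
ft_force: [-0.6, -0.1, 0.0]
grip_width: 0.569
grip_force: 0.0
```

Emit:
{"api": "jog_arm", "payload": {
  "commands": [
    [1,0,0,0,0,0,0],
    [1,0,0,0,0,0,0],
    [1,0,0,0,0,0,0],
    [1,0,0,0,0,0,0],
    [1,0,0,0,0,0,0]
  ]
}}

```text
time: 22.0
position: [0.5499, 0.144, 0.029]
tool_rot: [-1.521, -2.749, 0.0]
ft_force: [0.4, -0.5, -1.1]
grip_width: 0.93
grip_force: 0.0
```

Emit:
{"api": "jog_arm", "payload": {
  "commands": [
    [1,0,0,0.05,0,0,0],
    [1,0,0,0.1,0,0,0],
    [1,0,0,0.15,0,0,0],
    [1,0,0,0.2,0,0,0],
    [1,0,0,0.226,0,0,0]
  ]
}}

```text
time: 22.42
position: [0.5514, 0.1445, 0.1454]
tool_rot: [1.519, 2.746, 0.005]
ft_force: [0.7, -0.1, 0.2]
grip_width: 0.999
grip_force: 0.0
```

Black is released at (.550,.144). Teal is last.

Emit:
{"api": "jog_arm", "payload": {
  "commands": [
    [1,-0.01,-0.052,0,0,0,-0.19],
    [1,-0.02,-0.104,0,0,0,-0.38],
    [1,-0.03,-0.156,0,0,0,-0.57],
    [1,-0.04,-0.208,0,0,0,-0.76],
    [1,-0.05,-0.26,0,0,0,-0.96]
  ]
}}

```text
time: 22.83
position: [0.5246, 0.0128, 0.1422]
tool_rot: [2.162, 2.279, 0.0]
ft_force: [0.3, -0.3, 0.5]
grip_width: 1.004
grip_force: 0.0
```

Emit:
{"api": "jog_arm", "payload": {
  "commands": [
    [1,-0.01,-0.052,0,0,0,-0.19],
    [1,-0.02,-0.104,0,0,0,-0.38],
    [1,-0.03,-0.156,0,0,0,-0.57],
    [1,-0.04,-0.208,0,0,0,-0.76],
    [1,-0.05,-0.26,0,0,0,-0.96]
  ]
}}

```text
time: 23.25
position: [0.4996, -0.1172, 0.1422]
tool_rot: [2.661, 1.67, 0.0]
ft_force: [0.4, -0.5, 0.2]
grip_width: 0.997
grip_force: 0.0
```

Emit:
{"api": "jog_arm", "payload": {
  "commands": [
    [1,-0.01,-0.052,0,0,0,-0.19],
    [1,-0.02,-0.104,0,0,0,-0.38],
    [1,-0.03,-0.156,0,0,0,-0.57],
    [1,-0.04,-0.208,0,0,0,-0.76],
    [1,-0.05,-0.262,0,0,0,-0.95]
  ]
}}

```text
time: 23.67
position: [0.4746, -0.248, 0.1422]
tool_rot: [2.99, 0.964, 0.0]
ft_force: [0.4, -0.0, -0.4]
grip_width: 1.0
grip_force: 0.0
```

Emit:
{"api": "jog_arm", "payload": {
  "commands": [
    [1,0,0,0,0,0,0],
    [1,0,0,0,0,0,0],
    [1,0,0,0,0,0,0],
    [1,0,0,0,0,0,0],
    [1,0,0,0,0,0,0]
  ]
}}

```text
time: 24.08
position: [0.4755, -0.2455, 0.142]
tool_rot: [-2.986, -0.975, -0.0]
ft_force: [-0.1, 0.0, 1.1]
grip_width: 0.999
grip_force: 0.0
```

Run:
```python
from h import *
s=ctrl.get_state();d=cam("wrist");M=R.from_rotvec(s["tool_rot"]).as_matrix()
print(s["position"],np.degrees(np.arctan2(M[1,1],M[0,1])))
for c,st in blobs(d,(70,100,40),(95,255,255)): print(c,st,pt(d,c,.075).round(4))
e=cam("side");cv2.imwrite("pics/s7.png",cv2.resize(e["frame"][150:350,140:400],None,fx=2.5,fy=2.5)[:,:,::-1])
```

```text
[ 0.47550493 -0.24554396  0.14200738] -53.83565807106307
[278.  191.9] [249, 178, 56, 54, 1402] [ 0.4988 -0.2322  0.075 ]
[275.2 226.9] [257, 210, 37, 35, 1013] [ 0.4744 -0.2472  0.075 ]
```

View pics/s7.png

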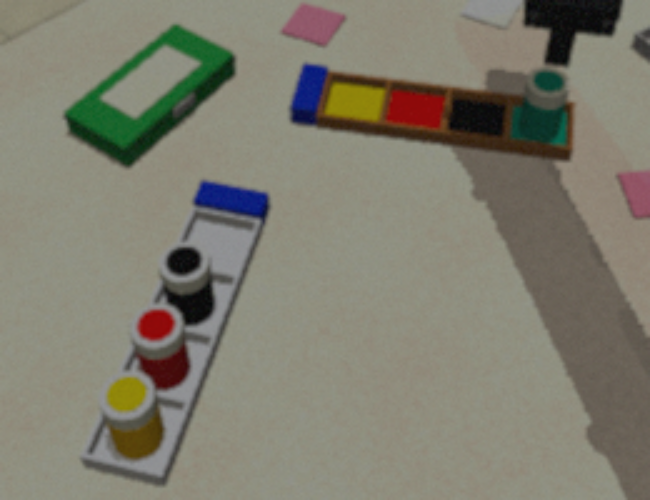

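Yellow, red and black stand upright in the first three compartments from the plain end, crop (130,410), (160,345), (188,280). Teal is centred under the gripper at (.474,-.247).

Emit:
{"api": "jog_arm", "payload": {
  "commands": [
    [1,0,0,-0.05,0,0,0],
    [1,0,0,-0.1,0,0,0],
    [1,0,0,-0.15,0,0,0],
    [1,0,0,-0.19,0,0,0],
    [1,0,0,-0.218,0,0,0]
  ]
}}

```text
time: 24.6
position: [0.4741, -0.2459, 0.031]
tool_rot: [-2.986, -0.972, 0.003]
ft_force: [0.2, 0.5, -0.1]
grip_width: 1.001
grip_force: 0.0
```

Emit:
{"api": "jog_arm", "payload": {
  "commands": [
    [1,0,0,0,0,0,0],
    [1,0,0,0,0,0,0],
    [0,0,0,0,0,0,0],
    [0,0,0,0,0,0,0],
    [0,0,0,0,0,0,0]
  ]
}}

```text
time: 25.02
position: [0.476, -0.2474, 0.0344]
tool_rot: [2.986, 0.971, 0.003]
ft_force: [-0.9, -0.1, -0.1]
grip_width: 0.85
grip_force: 0.0
```

Emit:
{"api": "jog_arm", "payload": {
  "commands": [
    [0,0,0,0,0,0,0],
    [0,0,0,0,0,0,0],
    [0,0,0,0,0,0,0],
    [0,0,0,0,0,0,0],
    [0,0,0,0,0,0,0]
  ]
}}

```text
time: 25.43
position: [0.475, -0.247, 0.0331]
tool_rot: [-2.988, -0.971, 0.0]
ft_force: [-0.2, -0.5, 0.5]
grip_width: 0.49
grip_force: 20.0
```

Emit:
{"api": "jog_arm", "payload": {
  "commands": [
    [0,0,0,0.03,0,0,0],
    [0,0,0,0.08,0,0,0],
    [0,0,0,0.14,0,0,0],
    [0,0,0,0.19,0,0,0],
    [0,0,0,0.22,0,0,0]
  ]
}}

```text
time: 25.85
position: [0.4761, -0.2477, 0.146]
tool_rot: [2.986, 0.97, 0.004]
ft_force: [0.4, -0.6, -0.9]
grip_width: 0.49
grip_force: 20.0
```

Emit:
{"api": "jog_arm", "payload": {
  "commands": [
    [0,0.008,0.025,0,0,0,0.15],
    [0,0.024,0.075,0,0,0,0.34],
    [0,0.04,0.125,0,0,0,0.54],
    [0,0.056,0.175,0,0,0,0.74],
    [0,0.073,0.224,0,0,0,0.94]
  ]
}}

```text
time: 26.27
position: [0.5115, -0.1338, 0.1429]
tool_rot: [-2.657, -1.676, 0.0]
ft_force: [0.1, -1.4, -0.5]
grip_width: 0.492
grip_force: 20.0
```

Emit:
{"api": "jog_arm", "payload": {
  "commands": [
    [0,0.015,0.045,0,0,0,0.19],
    [0,0.03,0.09,0,0,0,0.38],
    [0,0.045,0.135,0,0,0,0.57],
    [0,0.06,0.18,0,0,0,0.76],
    [0,0.073,0.224,0,0,0,0.95]
  ]
}}

```text
time: 26.68
position: [0.5481, -0.0218, 0.1428]
tool_rot: [-2.163, -2.278, 0.0]
ft_force: [0.2, -0.4, -1.2]
grip_width: 0.487
grip_force: 20.0
```

Emit:
{"api": "jog_arm", "payload": {
  "commands": [
    [0,0.015,0.045,0,0,0,0.2],
    [0,0.03,0.09,0,0,0,0.4],
    [0,0.045,0.14,0,0,0,0.6],
    [0,0.06,0.19,0,0,0,0.8],
    [0,0.073,0.224,0,0,0,0.98]
  ]
}}

```text
time: 27.1
position: [0.5844, 0.0921, 0.1427]
tool_rot: [-1.51, -2.754, -0.001]
ft_force: [0.3, 0.5, -0.0]
grip_width: 0.492
grip_force: 20.0
```

Emit:
{"api": "jog_arm", "payload": {
  "commands": [
    [0,0,0,0,0,0,0],
    [0,0,0,0,0,0,0],
    [0,0,0,0,0,0,0],
    [0,0,0,0,0,0,0],
    [0,0,0,0,0,0,0]
  ]
}}

```text
time: 27.52
position: [0.5844, 0.0874, 0.143]
tool_rot: [1.524, 2.747, -0.001]
ft_force: [-0.5, 0.7, -0.5]
grip_width: 0.489
grip_force: 20.0
```

Emit:
{"api": "jog_arm", "payload": {
  "commands": [
    [0,0,0.001,-0.05,0,0,0],
    [0,0,0.001,-0.1,0,0,0],
    [0,0,0.001,-0.16,0,0,0],
    [0,0,0.001,-0.2,0,0,0],
    [0,0,0.001,-0.215,0,0,0]
  ]
}}

```text
time: 27.93
position: [0.5818, 0.0879, 0.0321]
tool_rot: [-1.521, -2.744, 0.006]
ft_force: [-0.5, -0.4, -0.1]
grip_width: 0.491
grip_force: 20.0
```

Emit:
{"api": "jog_arm", "payload": {
  "commands": [
    [0,0,0,-0.004,0,0,0],
    [0,0,0,-0.008,0,0,0],
    [0,0,0,-0.011,0,0,0],
    [0,0,0,-0.013,0,0,0],
    [0,0,0,-0.013,0,0,0]
  ]
}}

```text
time: 28.35
position: [0.5853, 0.0896, 0.0302]
tool_rot: [1.52, 2.748, 0.002]
ft_force: [0.1, 0.4, -1.0]
grip_width: 0.491
grip_force: 20.0
```

Emit:
{"api": "jog_arm", "payload": {
  "commands": [
    [0,0,0,0,0,0,0],
    [0,0,0,0,0,0,0],
    [0,0,0,0,0,0,0],
    [1,0,0,0,0,0,0],
    [1,0,0,0,0,0,0]
  ]
}}

```text
time: 28.77
position: [0.5845, 0.0895, 0.0292]
tool_rot: [1.521, 2.749, 0.0]
ft_force: [0.1, -0.3, 0.1]
grip_width: 0.569
grip_force: 0.0
```

Emit:
{"api": "jog_arm", "payload": {
  "commands": [
    [1,0,0,0,0,0,0],
    [1,0,0,0,0,0,0],
    [1,0,0,0,0,0,0],
    [1,0,0,0,0,0,0],
    [1,0,0,0,0,0,0]
  ]
}}

```text
time: 29.18
position: [0.5844, 0.0895, 0.0289]
tool_rot: [-1.521, -2.749, 0.0]
ft_force: [-0.2, 0.1, 0.4]
grip_width: 0.928
grip_force: 0.0
```

Emit:
{"api": "jog_arm", "payload": {
  "commands": [
    [1,0,0,0.05,0,0,0],
    [1,0,0,0.1,0,0,0],
    [1,0,0,0.15,0,0,0],
    [1,0,0,0.2,0,0,0],
    [1,0,0,0.26,0,0,0]
  ]
}}

```text
time: 29.6
position: [0.5837, 0.0893, 0.1594]
tool_rot: [-1.52, -2.748, 0.002]
ft_force: [0.1, 0.5, -0.1]
grip_width: 1.003
grip_force: 0.0
```

Emit:
{"api": "jog_arm", "payload": {
  "commands": [
    [1,0.02,-0.06,0.02,0,0,0],
    [1,0.04,-0.12,0.05,0,0,0],
    [1,0.06,-0.18,0.08,0,0,0],
    [1,0.08,-0.24,0.1,0,0,0],
    [1,0.08,-0.24,0.1,0,0,0]
  ]
}}

```text
time: 30.02
position: [0.6269, -0.0402, 0.2118]
tool_rot: [1.531, 2.735, -0.004]
ft_force: [-0.3, -1.9, 0.4]
grip_width: 1.002
grip_force: 0.0
```

Run:
```python
from h import *
d=cam("wrist");e=cam("side")
for n,lo,hi in(("yel",(20,120,80),(35,255,255)),("teal",(70,100,40),(95,255,255)),("red",(0,150,60),(8,255,255))):
  for c,st in blobs(e,lo,hi,50): print(n,c,st,pt(e,c,.072).round(4))
cv2.imwrite("pics/s8.png",np.hstack([cv2.resize(e["frame"][190:350,140:300],(420,420)),d["frame"][:,90:470]])[:,:,::-1])
```

```text
yel [281.6 190.2] [269, 183, 26, 16, 312] [ 0.5857 -0.0907  0.072 ]
yel [190.1 307.2] [183, 301, 15, 14, 160] [0.4815 0.2531 0.072 ]
yel [193.9 325.9] [184, 317, 20, 16, 183] [0.4456 0.2707 0.072 ]
teal [529.6  58.5] [520, 46, 22, 24, 150] [ 0.4535 -1.1724  0.072 ]
teal [355.4 199.6] [344, 192, 23, 16, 286] [ 0.4433 -0.1949  0.072 ]
teal [223.2 230.5] [217, 226, 13, 10, 103] [0.5846 0.0898 0.072 ]
teal [226.7 247.1] [216, 239, 18, 17, 153] [0.544  0.1131 0.072 ]
red [305.9 193.2] [294, 185, 24, 17, 295] [ 0.5384 -0.1257  0.072 ]
red [201.9 279.5] [196, 274, 13, 12, 110] [0.5154 0.1999 0.072 ]
red [206.3 297.1] [196, 288, 19, 17, 129] [0.4776 0.2179 0.072 ]
red [ 98.  382.1] [92, 376, 13, 14, 129] [0.4738 0.4453 0.072 ]
```

View pics/s8.png

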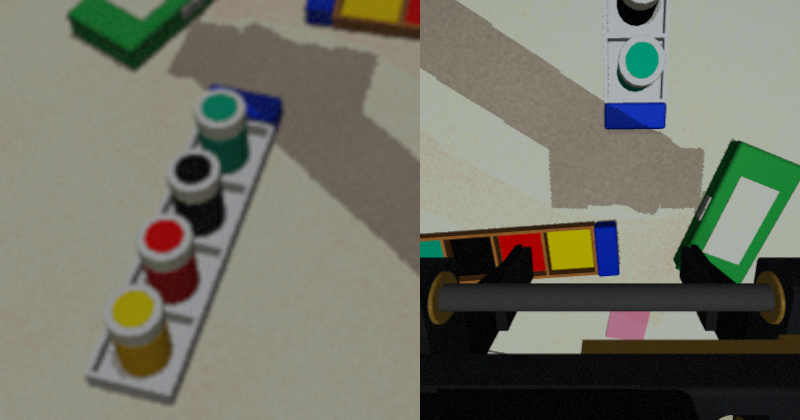

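The four jars stand upright, teal, black, red, yellow from the blue end, each within a few mm of its compartment centre, and the gripper is clear. Handing in.

```bash
python3 -c "
from bench import ctrl
print(ctrl.close_job())"
```

```text
the job is handed in; nothing more can be done
None
```

All four jars are in the staining rack in reverse order (teal, black, red, yellow from the blue end), upright and released, and I handed the job in at about 30 s; the hand-in gave no verdict.

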